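# Pin a sterilisation container shut and hold it for sealing

### The job

Pull the drawer open and take the round-knobbed lock pin out of its rack; swing the container's lid down, push the pin down through the lid lug and the base lug, and press its knob down firmly so that the flange sits on the lug and the lid is squeezed fully shut on its gasket. Finish while still pressing the pin down like that, without letting go, so that a colleague can thread the seal through the pin's end. Leave the T-handled key in the rack, and do not push the spray bottle, the bur stand or the instrument tray about.

Things in the scene. Friction and masses are not known exactly. Their poses are not given: they have to be found in the camera images.
- drawer (a joint): how far the drawer is pulled out, m: 0 shut (at the start), end stop at 0.12; it slides level towards the front of the unit (the unit's -x) and takes about 2 N. Pin and key come clear of the unit's top at about 0.09
- unit: fixed white drawer unit, 180 deep (x) x 190 wide (y) x 112 high, one drawer; origin on the counter under its centre; its front faces its own -x; turned by up to 12 degrees. The drawer front is 15 thick, its top 107 above the counter; the drawer's side walls reach 56 above the counter, 79 either side of the middle
- drawer_handle (a point): middle of the drawer's steel bar handle: a round bar 10 in diameter, 110 long, level along the unit's y, 78 above the counter, its axis 42 in front of the drawer front (37 of free gap behind it)
- rack (a point): middle of the top face of the black pin rack in the drawer, 53 above the counter, 45 behind the back of the drawer front; moves with the drawer. Two sockets 12 wide at 35 to either side along the unit's y: the pin stands in one, the key in the other
- pin_grip (a point): grip point of the steel lock pin, on its axis, 62 above its tip, 28 above its flange's underside; z points up the axis. Pin 78 long, about 110 g: shank 10 in diameter, 34 long, last 8 tapered to 5, small cross hole 12 above the tip; flange 26 in diameter, 4 thick; plain round knob 20 in diameter, 40 tall (top 16 above this point). Starts upright, flange on the rack's top, this point 81 above the counter
- pin_tip (a point): lower end of the pin's shank, on its axis, 34 below the flange's underside
- key_grip (a point): middle of the T bar of the filter retainer key that stands in the other socket: T bar 50 long, 10 thick, lying along the unit's x, 81 above the counter, on a 12 thick neck
- container: fixed aluminium sterilisation container, 150 deep (x) x 180 wide (y), rim 50 above the counter; origin on the counter under the outer face of its rear wall, body from x = -150 to 0; its front with the lugs faces its own -x; turned by up to 12 degrees
- lid (a joint): angle of the container's lid, rad: 0 fully shut, 1.57 upright; starts at 1.0 to 1.4. The hinge is stiff: above 0.8 the lid stays where left; below, it sinks and rests ajar at 0.02 to 0.03 on the springy gasket, the holes still in line. Squeezing it to 0, a firm stop, takes about 10 N down at the lug; let go, it springs ajar again
- lid_hinge (a point): middle of the lid's hinge axis: 50 above the counter, 6 behind the container's rear wall; the axis lies along the container's y
- lid_edge (a point): middle of the lid's free front edge, on its outer (upper) face, 156 from the hinge axis along the lid and 12 out from its underside (whose plane holds the hinge axis). The lid is 150 deep, 180 wide, 12 thick, 0.35 kg, its outer face flat but for a low round filter plate
- lid_hole (a point): mouth of the hole in the lid's lug, on the lug's upper face, 186 from the hinge axis. The lug is a steel plate 48 long x 44 wide x 7 thick in front of the lid's edge (hole 30 from it), flush with the lid's underside; hole 13 in diameter with a 2 chamfer; the point's z is the hole's axis, up when the lid is shut
- base_hole (a point): mouth of the hole in the base's lug, on the lug's upper face, 50 above the counter, 180 in front of the container's origin; plate 8 thick, hole 13 in diameter, 42 of free space below. Shut, the lid's lug lies on it, the holes in line; with the pin fully home its tip is 27 below this point
- spray_mid (a point): white spray bottle, 72 in diameter, 188 tall; point on its axis 90 up
- burs_mid (a point): small black bur stand, 60 in diameter, with a steel post 67 tall; point on its axis 12 up
- tray_mid (a point): flat steel instrument tray 170 x 90 x 18; point at its middle, 9 up

How it is judged:
By the outcome, as a careful person would: the job done as asked, in the order asked, and still so for the second after the job is handed in, while the arm keeps its last pose, push and grip.
It also fails if it takes over 70 s, if anything falls off the work surface, if the arm or the gripper's body presses on something with over 40 N, if the wrist force passes 120 N, or if a joint passes its speed limit or range.

### The arm

A 6-joint arm with a two-finger parallel gripper is mounted at the origin on the work surface. World frame = base frame: x ahead of the robot, y to its left, z up, the work surface at z = 0. Lengths are in m, angles in degrees, forces in N, time in s.
With the tool pointing down it reaches from about 0.35 to 0.875 m from the base axis. Payload 4.2 kg.
Tool frame: the origin (TCP) lies midway between the tips of the shut fingers; the grasp point (between the pads) lies 19 mm behind it; y points along the fingers, x is the direction in which the jaws open and shut, and the axes are right-handed (so a half turn about y gives the same grasp; the last joint's range is limited). The gripper opens to 87 mm and grips with 3 to 60 N. Pads are 19 mm wide; open, the fingers measure 117 mm over their backs; the gripper's body (75 mm by 190 mm) begins 51 mm behind the grasp point.
Start: joints at [-57.433, 22.042, 0.453, 0, -68.411, -14.817], TCP at [0.191, -0.595, 0.223] pointing down, gripper open.
Joint ranges: [-179.83, 179.83], [-69.29, 118.12], [-61.27, 80.66], [-181.25, 117.63], [-171.15, -9.14], [-177.46, 177.46]. Speed limits (degrees/s): [159.86, 159.86, 180, 180, 180, 180].

### API

Orientations are given as a 3x3 rotation matrix whose columns are the frame's x, y, z axes.
In Python, from station import * gives the robot as it stands.
- The arm moves only by the tool jog_arm, never from a script. Its argument "series" is a list of rows, each a list of 3 entries, a list of its own where there are three numbers: the shift along the tool's x, y, z in m, then the turn, a rotation vector about the tool's x, y, z in degrees, then the finger opening in m, from 0 to 0.087. A call has 1 to 10 rows; each row shifts and turns the commanded pose from where the row before left it, along the tool's axes as they then stand; what a row does not reach is not made up. A row lasts 1/8 s, in which the tool goes at most 62.5 mm and 10.7 degrees, less where a joint would pass 70% of its speed; a pose out of reach is approached as far as the arm can. A call is refused whole if a number of a shift passes 0.0625 or a number of a turn 10.7, either way. A call with a gripper value outside its range is refused whole. The fingers move at their own pace and stop on an object; the grip force is fixed at half the most. Time passes only in rows, so rows that do not move let the fingers close. It gives the time, the measured TCP pose, the force and the opening at its end, in the units of the state.
- sense(): the state, without advancing time (a new reading comes with each control period).
- capture(name): name is "scene" or "top" or "wrist"; returns the picture (384x512x3 uint8, red, green, blue); there is no depth.
- camera_info(name): a dict with "fx", "fy", "cx", "cy" (pixels), "rvec" (rotation vector, rad) and "tvec" (3), from world to camera coordinates, as OpenCV has them. Camera axes: x right, y down, z forward; pixel columns grow to the right and rows downward; lengths in m; the calibration is good to about 2 mm. A picture is of the moment at which its call begins: read the wrist's pose just before it. camera_info takes no time and is no camera call; for the wrist camera it gives the pose at the moment of the call.
- finish_job(): hands the job in, once; it reports no verdict.
The state is a dict: "time_s": time; "joints": joint angles; "joint_velocities": joint speeds; "effort": joint torques, N m; "tcp_pos": TCP position; "ee_rot": TCP orientation; "wrist_force": force on the tool from outside, world axes, zero at the start; "moment": the same for the moment, N m; "gripper_width": opening from 0.0 (shut) to 1.0 (fully open).
Only numpy, scipy, OpenCV 4.12 (cv2) and the standard library are available. Lean on these libraries where they do the work, as an engineer would, in place of code of your own. Each camera call takes 0.05 s, during which the arm holds its last target. There are 200 camera calls.

## Working session

There is one attempt and no reset: what is moved stays moved. The work goes in short steps, Python scripts to look and compute and a tool call to move; the robot and the scene stay as the last step left them, time stands still between calls to the robot, and variables do not carry over. Pictures are saved under pics/ and viewed, about 8 in all and at most 12, crops included, and the job is handed in when it is done.

Besides the shell and the picture viewer there is one more tool, called after "Call:" as name([rows], argument=value, ...), one row to a line, values as JSON. jog_arm: Moves the arm, as the interface text tells. Its arguments: {"type":"object","properties":{"series":{"type":"array","items":{"type":"array"}}},"required":["series"]}

```bash
mkdir -p pics; ls; python3 - <<'E'
from station import *
import cv2
for n in ("scene","top"):
    im=capture(n); cv2.imwrite(f"pics/{n}0.png",im[:,:,::-1]); print(n,camera_info(n))
a=cv2.imread("pics/scene0.png");b=cv2.imread("pics/top0.png")
s=sense();print(s)
E
```

```text
pics
scene {'fx': 466.6643146064697, 'fy': 466.6643146064697, 'cx': 252.75560680992243, 'cy': 192.46110011965496, 'rvec': array([ 2.09539679,  0.84633288, -0.42735607]), 'tvec': array([-0.40657305, -0.18197444,  1.92271991])}
top {'fx': 451.1849479893941, 'fy': 451.1849479893941, 'cx': 254.83500560294198, 'cy': 191.05875199502202, 'rvec': array([ 2.18258629, -2.02068758,  0.2198283 ]), 'tvec': array([-0.03356439,  0.60807163,  1.30265881])}
{'time_s': 0.1, 'joints': array([-5.74334271e+01,  2.20867319e+01,  3.86810884e-01, -2.47708794e-02,
       -6.84109070e+01, -1.48178444e+01]), 'joint_velocities': array([ 0.03634568, -0.17991537,  0.1667079 ,  0.07745878,  0.04048762,
       -0.01566649]), 'effort': array([-1.54166555e-04, -3.91689134e+01,  1.87935537e+01,  4.23189282e+00,
        1.34739137e-02, -8.04690126e-05]), 'tcp_pos': array([ 0.19038775, -0.59472709,  0.22156099]), 'ee_rot': array([[-3.04690593e-01, -7.02387758e-04, -9.52451127e-01],
       [ 9.52449343e-01,  1.84653735e-03, -3.04691384e-01],
       [ 1.97274808e-03, -9.99998048e-01,  1.06366200e-04]]), 'wrist_force': array([-0.78282969, -0.23967301,  0.43821039]), 'moment': array([ 0.01466753,  0.03661219, -0.01678087]), 'gripper_width': 0.9954009823564609}
```

View pics/scene0.png

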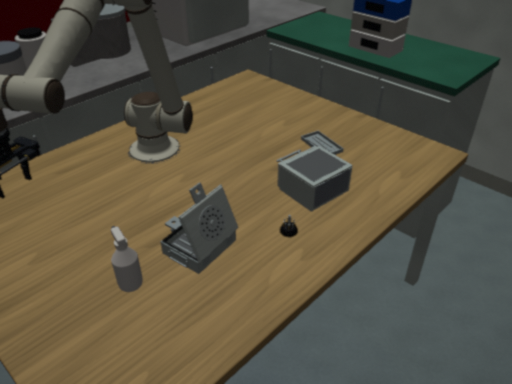

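View pics/top0.png

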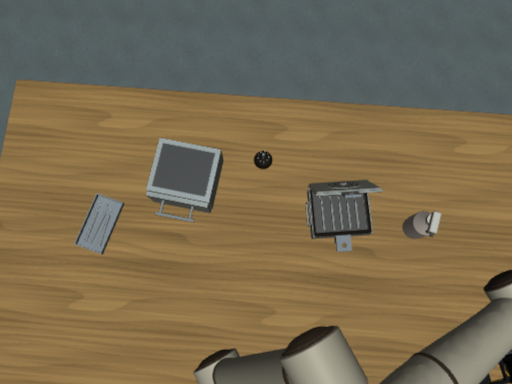

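The top view has the unit at about (185,175) with its handle at (175,218), the container at (340,210) with its base lug at (344,243), the spray bottle at (420,225), the bur stand at (263,159) and the tray at (100,224). I'll zoom in to measure.

```bash
cat > h.py <<'E'
from station import *
import numpy as np, cv2
def ray(n,u,v,ci=None):
    c=ci or camera_info(n); R=cv2.Rodrigues(np.array(c["rvec"]))[0]; t=np.array(c["tvec"])
    return -R.T@t, R.T@np.array([(u-c["cx"])/c["fx"],(v-c["cy"])/c["fy"],1])
def onz(n,u,v,z,ci=None):
    o,d=ray(n,u,v,ci); return o+d*(z-o[2])/d[2]
def proj(n,P,ci=None):
    c=ci or camera_info(n); K=np.array([[c["fx"],0,c["cx"]],[0,c["fy"],c["cy"]],[0,0,1.]])
    return cv2.projectPoints(np.array(P,float).reshape(-1,3),np.array(c["rvec"]),np.array(c["tvec"]),K,None)[0].reshape(-1,2)
E
python3 - <<'E'
from h import *
b=cv2.imread("pics/top0.png")
f=lambda r,c:cv2.resize(b[r:r+100,c:c+100],None,fx=4,fy=4,interpolation=cv2.INTER_CUBIC)
cv2.imwrite("pics/crop0.png",np.hstack([f(130,135),f(165,295)]))
E
```

```text
(no output)
```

View pics/crop0.png

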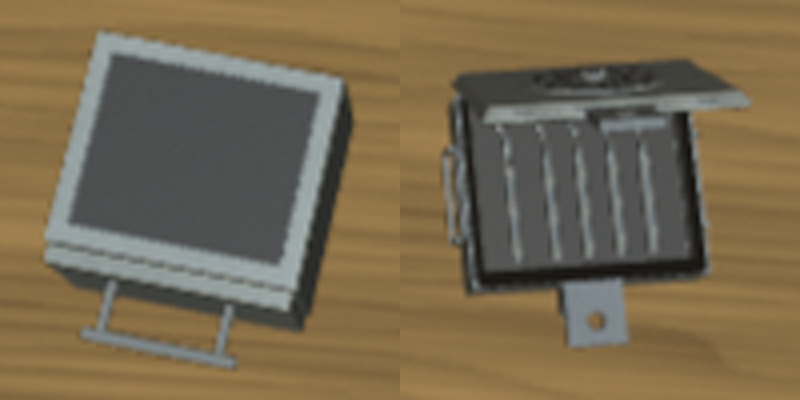

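The handle bar runs from crop (84,333) to (233,362). The unit's rear top corners are at (103,32) and (347,80), the base hole is at (596,321), and the rim's front corners are at about (470,290) and (708,272).

```bash
python3 - <<'E'
from h import *
A=lambda x,y,z:onz("top",135+(x+.5)/4-.5,130+(y+.5)/4-.5,z)
B=lambda x,y,z:onz("top",295+(x-400+.5)/4-.5,165+(y+.5)/4-.5,z)
yaw=lambda l,r:np.degrees(np.arctan2(*( (l-r)[:2]*[-1,1])))
h1,h2=A(84,333,.078),A(233,362,.078);print("handle",(h1+h2)/2,np.linalg.norm(h1-h2),yaw(h1,h2))
u1,u2=A(103,32,.112),A(347,80,.112);print("rear",(u1+u2)/2,np.linalg.norm(u1-u2),yaw(u1,u2))
f1,f2=A(46,240,.112),A(293,290,.112);print("front seam",(f1+f2)/2,yaw(f1,f2))
b=B(596,321,.05);l=[B(568,347,.05),B(628,344,.05),B(623,284,.05),B(560,285,.05)]
print("hole",b,"lugyaw",yaw(l[0],l[1]));
c1,c2=B(470,290,.05),B(708,272,.05);print("rim",(c1+c2)/2,np.linalg.norm(c1-c2),yaw(c1,c2))
for n,p in dict(spray=(415,230,0.09),bur=(263,160,.01),t1=(98,195,.018),t2=(123,203,.018),t3=(103,252,.018),t4=(77,243,.018)).items(): print(n,onz("top",*p))
E
```

```text
handle [0.51071105 0.24590554 0.078     ] 0.11359289330945598 -6.643497671166463
rear [0.72933145 0.21529607 0.112     ] 0.1879561013507248 -7.171220810043091
front seam [0.56695409 0.23854851 0.112     ] -7.186340180642551
hole [ 0.46845073 -0.26396869  0.05      ] lugyaw 7.2535931321946965
rim [ 0.49806485 -0.25777696  0.05      ] 0.17994205334468574 8.734041398032925
spray [ 0.52338498 -0.46302556  0.09      ]
bur [ 0.72500661 -0.00400886  0.01      ]
t1 [0.56897503 0.50376156 0.018     ]
t2 [0.54965431 0.42198638 0.018     ]
t3 [0.3938681  0.46159758 0.018     ]
t4 [0.41493892 0.54516636 0.018     ]
```

```bash
cat >> h.py <<'E'
from scipy.spatial.transform import Rotation as Ro
def down(a,tilt=0,axis=(0,0,1)):
    "tool pointing down, tool x at world angle a deg; then tilted by tilt deg about world axis"
    a=np.radians(a); x=np.array([np.cos(a),np.sin(a),0]); y=np.array([0,0,-1.])
    return Ro.from_rotvec(np.radians(tilt)*np.array(axis,float)).as_matrix()@np.column_stack([x,y,np.cross(x,y)])
def rows(wps,start=None):
    "wps: list of (pos,R,n,w,cyl) -> prints rows, rounded, drift-corrected"
    s=sense(); p,R=(s["tcp_pos"],s["ee_rot"]) if start is None else start; out=[]
    p=np.array(p);R=np.array(R)
    for P,Q,n,w,cyl in wps:
        p0,P=p.copy(),np.array(P,float); dr=Ro.from_matrix(R.T@Q).as_rotvec(); R0=R.copy()
        cy=lambda q:np.array([np.hypot(q[0],q[1]),np.arctan2(q[1],q[0]),q[2]])
        for i in range(1,n+1):
            f=i/n
            if cyl: c=cy(p0)+(cy(P)-cy(p0))*f; t=np.array([c[0]*np.cos(c[1]),c[0]*np.sin(c[1]),c[2]])
            else: t=p0+(P-p0)*f
            T=R0@Ro.from_rotvec(dr*f).as_matrix()
            sh=np.round(R.T@(t-p),4); tu=np.round(np.degrees(Ro.from_matrix(R.T@T).as_rotvec()),1)
            out.append([sh.tolist(),tu.tolist(),w]); p=p+R@sh; R=R@Ro.from_rotvec(np.radians(tu)).as_matrix()
    m=max(np.abs(o[0]).max() for o in out); print("max shift",m,"rows",len(out),"end",p.round(4))
    for i in range(0,len(out),10): print(str(out[i:i+10]).replace(" ",""))
E
python3 - <<'E'
from h import *
s=sense()
rows([((.139,-.433,.30),s["ee_rot"],4,.087,0),((.507,.246,.20),down(172.8),14,.06,1)])
E
```

```text
max shift 0.0619 rows 18 end [0.5071 0.246  0.2   ]
[[[0.0425,-0.0195,-0.0001],[0.0,0.0,0.0],0.087],[[0.0424,-0.0196,-0.0001],[0.0,0.0,0.0],0.087],[[0.0425,-0.0195,-0.0],[0.0,0.0,0.0],0.087],[[0.0424,-0.0195,-0.0001],[0.0,0.0,0.0],0.087],[[-0.0043,0.0071,-0.0564],[0.0,-4.6,0.0],0.06],[[-0.0018,0.0072,-0.0575],[0.0,-4.7,0.0],0.06],[[0.0007,0.0071,-0.0585],[0.0,-4.6,0.0],0.06],[[0.0033,0.0072,-0.0593],[0.0,-4.7,0.0],0.06],[[0.0058,0.0072,-0.0601],[0.0,-4.6,0.0],0.06],[[0.0087,0.0072,-0.0606],[0.0,-4.7,0.0],0.06]]
[[[0.0114,0.0072,-0.0612],[0.0,-4.6,0.0],0.06],[[0.0142,0.0072,-0.0616],[0.0,-4.7,0.0],0.06],[[0.0171,0.0073,-0.0617],[0.1,-4.6,0.1],0.06],[[0.0201,0.0071,-0.0619],[-0.0,-4.7,-0.0],0.06],[[0.023,0.0071,-0.0619],[-0.0,-4.6,-0.0],0.06],[[0.026,0.0071,-0.0617],[-0.0,-4.7,-0.0],0.06],[[0.029,0.0071,-0.0614],[-0.0,-4.6,-0.0],0.06],[[0.032,0.0071,-0.0609],[-0.0,-4.7,0.0],0.06]]
```

Call:
jog_arm([
  [[0.0425,-0.0195,0],[0,0,0],0.087],
  [[0.0425,-0.0195,0],[0,0,0],0.087],
  [[0.0425,-0.0195,0],[0,0,0],0.087],
  [[0.0425,-0.0195,0],[0,0,0],0.087],
  [[-0.0043,0.007,-0.0564],[0,-4.6,0],0.06],
  [[-0.0018,0.007,-0.0575],[0,-4.7,0],0.06],
  [[0.0007,0.007,-0.0585],[0,-4.6,0],0.06],
  [[0.0033,0.007,-0.0593],[0,-4.7,0],0.06],
  [[0.0058,0.007,-0.06],[0,-4.6,0],0.06],
  [[0.0087,0.007,-0.0606],[0,-4.7,0],0.06],
])

```text
time_s: 1.35
tcp_pos: [0.4343, -0.2508, 0.2579]
ee_rot: [[-0.717, -0.001, -0.697], [0.697, 0.0, -0.717], [0.001, -1.0, 0.0]]
wrist_force: [0.8, -1.2, -0.7]
gripper_width: 0.692
```

Call:
jog_arm([
  [[0.0114,0.007,-0.0612],[0,-4.6,0],0.06],
  [[0.0142,0.007,-0.0616],[0,-4.7,0],0.06],
  [[0.0171,0.007,-0.0617],[0,-4.6,0],0.06],
  [[0.02,0.007,-0.0619],[0,-4.7,0],0.06],
  [[0.023,0.007,-0.0619],[0,-4.6,0],0.06],
  [[0.026,0.007,-0.0617],[0,-4.7,0],0.06],
  [[0.029,0.007,-0.0614],[0,-4.6,0],0.06],
  [[0.032,0.007,-0.061],[0,-4.7,0],0.06],
  [[0,0,0],[0,0,0],0.04],
])

```text
time_s: 2.48
tcp_pos: [0.5059, 0.2226, 0.2042]
ee_rot: [[-0.993, -0.002, -0.118], [0.118, -0.001, -0.993], [0.002, -1.0, 0.001]]
wrist_force: [-0.7, -0.3, -0.6]
gripper_width: 0.644
```

```bash
python3 - <<'E'
from h import *
s=sense();print(s["tcp_pos"],s["ee_rot"][:,0],s["joints"],s["time_s"],s["gripper_width"])
ci=camera_info("wrist");im=capture("wrist");cv2.imwrite("pics/w1.png",im[:,:,::-1])
u=np.array([.992,-.125,0]);h=np.array([.5107,.2459,.078]);yy=np.array([.125,.992,0])
print(proj("wrist",[h,h+.055*yy,h-.055*yy],ci)); np.save("ci1.npy",ci)
E
```

```text
[0.50587534 0.22257698 0.20421825] [-0.99295468  0.11848303  0.00166423] [ 4.05368033e+01  1.58983444e+01 -1.13506040e+01 -3.55415307e-02
 -6.28574482e+01 -4.73250837e+01] 2.475 0.6440743100293023
[[250.65906878 210.49306496]
 [250.48719    257.77221191]
 [250.84895504 158.26055073]]
```

View pics/w1.png

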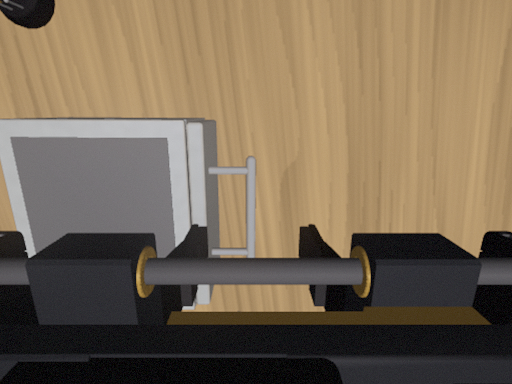

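The wrist view shows the handle bar's end at (251,157), where the projection of my estimate puts it at (250.8,158.3), so the estimate holds. Next I'll descend onto the bar.

```bash
python3 - <<'E'
from h import *
R=down(172.8); u=np.array([.992,-.125,0])
h=np.array([.5107,.2459,.059])
rows([(h+[0,0,.06],R,3,.036,0),(h,R,3,.036,0)])
rows([(h-u*.118,R,8,.0,0)],(h,R))
E
```

```text
max shift 0.0285 rows 6 end [0.5107 0.2459 0.059 ]
[[[-0.0004,0.0285,-0.0085],[-0.0,0.1,0.0],0.036],[[-0.0005,0.0285,-0.0085],[-0.0,0.1,0.1],0.036],[[-0.0003,0.0285,-0.0085],[-0.1,0.0,-0.0],0.036],[[-0.0,0.02,-0.0],[0.0,0.0,-0.0],0.036],[[-0.0,0.02,-0.0],[0.0,0.0,-0.0],0.036],[[-0.0,0.02,-0.0],[0.0,0.0,-0.0],0.036]]
max shift 0.0148 rows 8 end [0.3936 0.2607 0.059 ]
[[[0.0147,0.0,0.0],[0.0,0.0,0.0],0.0],[[0.0148,0.0,0.0],[0.0,0.0,0.0],0.0],[[0.0147,0.0,0.0],[0.0,0.0,0.0],0.0],[[0.0148,0.0,0.0],[0.0,0.0,0.0],0.0],[[0.0147,0.0,0.0],[0.0,0.0,0.0],0.0],[[0.0148,0.0,0.0],[0.0,0.0,0.0],0.0],[[0.0147,0.0,0.0],[0.0,0.0,0.0],0.0],[[0.0148,0.0,0.0],[0.0,0.0,0.0],0.0]]
```

Call:
jog_arm([
  [[0,0.0285,-0.0085],[0,0,0],0.036],
  [[0,0.0285,-0.0085],[0,0.2,0],0.036],
  [[0,0.0285,-0.0085],[0,0,0],0.036],
  [[0,0,0],[0,0,0],0.036],
  [[0,0.02,0],[0,0,0],0.036],
  [[0,0.02,0],[0,0,0],0.036],
  [[0,0.02,0],[0,0,0],0.036],
  [[0,0,0],[0,0,0],0.036],
])

```text
time_s: 3.52
tcp_pos: [0.5107, 0.2432, 0.06]
ee_rot: [[-0.992, -0.001, -0.129], [0.129, -0.001, -0.992], [0.001, -1.0, 0.001]]
wrist_force: [0.2, 0.4, 0.5]
gripper_width: 0.416
```

Call:
jog_arm([
  [[0,0,0],[0,0,0],0.0],
  [[0,0,0],[0,0,0],0.0],
  [[0,0,0],[0,0,0],0.0],
  [[0,0,0],[0,0,0],0.0],
  [[0,0,0],[0,0,0],0.0],
])

```text
time_s: 4.15
tcp_pos: [0.5109, 0.2447, 0.0605]
ee_rot: [[-0.992, 0.001, -0.127], [0.127, 0.0, -0.992], [-0.001, -1.0, -0.0]]
wrist_force: [-0.8, -0.2, 4.1]
gripper_width: 0.1
```

Gripped: the opening is 0.1, or 8.7 mm, which fits the bar. Pulling.

Call:
jog_arm([
  [[0.01,0,0],[0,0,0],0.0],
  [[0.014,0,0],[0,0,0],0.0],
  [[0.014,0,0],[0,0,0],0.0],
  [[0.014,0,0],[0,0,0],0.0],
  [[0.014,0,0],[0,0,0],0.0],
  [[0.014,0,0],[0,0,0],0.0],
  [[0.014,0,0],[0,0,0],0.0],
  [[0.014,0,0],[0,0,0],0.0],
  [[0.006,0,0],[0,0,0],0.0],
  [[0,0,0],[0,0,0],0.0],
])

```text
time_s: 5.4
tcp_pos: [0.396, 0.259, 0.0604]
ee_rot: [[-0.992, -0.001, -0.127], [0.127, -0.0, -0.992], [0.001, -1.0, 0.0]]
wrist_force: [-1.0, -1.0, 6.5]
gripper_width: 0.1
```

Call:
jog_arm([
  [[0,0,0],[0,0,0],0.036],
  [[0,0,0],[0,0,0],0.036],
  [[0,0,0],[0,0,0],0.036],
  [[0,-0.03,0],[0,0,0],0.036],
  [[0,-0.05,0],[0,0,0],0.036],
  [[0,-0.05,0],[0,0,0],0.036],
  [[0,-0.04,0],[0,0,0],0.04],
  [[-0.05,0,-0.03],[0,0,0],0.05],
  [[-0.05,0,-0.03],[0,0,0],0.06],
  [[0,0,0],[0,0,0],0.06],
])

```text
time_s: 6.65
tcp_pos: [0.5065, 0.3067, 0.2269]
ee_rot: [[-0.992, -0.003, -0.13], [0.13, -0.002, -0.992], [0.002, -1.0, 0.003]]
wrist_force: [-0.6, -0.2, -0.7]
gripper_width: 0.662
```

Call:
jog_arm([
  [[0,0,0],[0,0,0],0.06],
  [[0,0,0],[0,0,0],0.06],
])

```text
time_s: 6.9
tcp_pos: [0.5035, 0.3054, 0.2303]
ee_rot: [[-0.992, -0.0, -0.128], [0.128, 0.0, -0.992], [0.0, -1.0, -0.0]]
wrist_force: [0.2, 0.0, -0.5]
gripper_width: 0.69
```

```bash
python3 - <<'E'
from h import *
s=sense();print(s["tcp_pos"],s["ee_rot"][:,0],s["time_s"],s["gripper_width"])
ci=camera_info("wrist");im=capture("wrist");cv2.imwrite("pics/w2.png",im[:,:,::-1])
R=np.array([.4979,.2475,.053]);yy=np.array([.125,.992,0])
print(proj("wrist",[R,R+.035*yy+[0,0,.044],R-.035*yy+[0,0,.044]],ci)); np.save("ci2.npy",ci)
E
```

```text
[0.50347753 0.3053682  0.23025427] [-9.91831281e-01  1.27556679e-01  5.46616446e-05] 6.9 0.6904189771336695
[[251.10489991 127.81871717]
 [251.02224938 164.99276382]
 [250.62962368  92.90153175]]
```

View pics/w2.png

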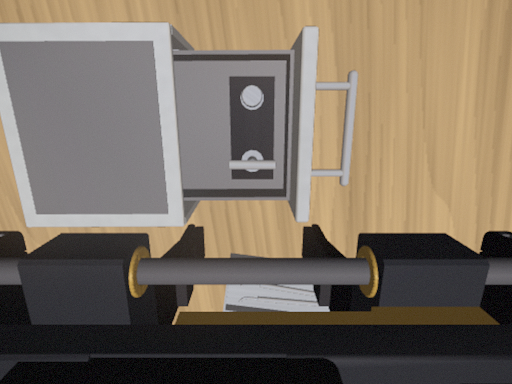

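The drawer is open. The round knob shows at (252,96), on the -y side, and the T-key at (252,164). Localising the knob.

```bash
python3 - <<'E'
from h import *
ci=np.load("ci2.npy",allow_pickle=True).item()
im=cv2.imread("pics/w2.png");g=cv2.cvtColor(im,cv2.COLOR_BGR2GRAY)[80:115,232:272]
m=(g>90).astype(np.uint8);n,l,st,c=cv2.connectedComponentsWithStats(m);print(st,c+[232,80])
c2=cv2.HoughCircles(cv2.resize(g,None,fx=4,fy=4),cv2.HOUGH_GRADIENT,1,40,param1=100,param2=15,minRadius=25,maxRadius=60)
print(c2/4+[232,80,0] if c2 is not None else 0, "pxrad",ci["fx"]*.01/.2)
for p in [(252,96),(252,94.5)]: print(onz("wrist",*p,.097,ci))
print("key",onz("wrist",252,163.5,.086,ci), "handle",[onz("wrist",*p,.078,ci) for p in((352,72),(345,184))])
print("flange",onz("wrist",252,98,.057,ci))
E
```

```text
[[  0   0  40  35 924]
 [  8   5  24  25 476]] [[251.44264069  96.91558442]
 [251.61134454  97.16386555]]
[[[251.875       97.875       11.92500019]]] pxrad 14.476060639202945
[0.4925842  0.21574623 0.097     ]
[0.49240719 0.21439024 0.097     ]
key [0.50135899 0.28269486 0.086     ] handle [array([0.38999698, 0.2050664 , 0.078     ]), array([0.40177247, 0.32023562, 0.078     ])]
flange [0.49272038 0.21580573 0.057     ]
```

```bash
python3 - <<'E'
from h import *
R=down(172.8); h=np.array([.4928,.2148,.062])
rows([(h+[0,0,.09],R,4,.04,0),(h,R,5,.04,0)])
E
```

```text
max shift 0.0229 rows 9 end [0.4928 0.2148 0.062 ]
[[[-0.0002,0.0196,0.0228],[0.0,-0.0,-0.0],0.04],[[-0.0002,0.0196,0.0229],[0.0,-0.1,-0.0],0.04],[[-0.0002,0.0197,0.0228],[0.0,0.0,-0.0],0.04],[[-0.0002,0.0196,0.0228],[0.0,-0.0,-0.0],0.04],[[0.0,0.018,0.0],[0.0,-0.0,-0.0],0.04],[[0.0,0.018,0.0],[0.0,-0.0,-0.0],0.04],[[0.0,0.018,0.0001],[0.0,-0.0,-0.0],0.04],[[0.0,0.018,-0.0],[0.0,-0.0,-0.0],0.04],[[0.0,0.018,-0.0],[0.0,-0.0,-0.0],0.04]]
```

Call:
jog_arm([
  [[0,0.0196,0.0228],[0,0,0],0.04],
  [[0,0.0196,0.0228],[0,0,0],0.04],
  [[0,0.0196,0.0228],[0,0,0],0.04],
  [[0,0.0196,0.0228],[0,0,0],0.04],
  [[0,0,0],[0,0,0],0.04],
  [[0,0.018,0],[0,0,0],0.04],
  [[0,0.018,0],[0,0,0],0.04],
  [[0,0,0],[0,0,0],0.04],
])

```text
time_s: 7.95
tcp_pos: [0.4923, 0.2157, 0.1156]
ee_rot: [[-0.992, -0.0, -0.127], [0.127, -0.001, -0.992], [0.0, -1.0, 0.001]]
wrist_force: [-0.4, 0.3, 0.3]
gripper_width: 0.461
```

Call:
jog_arm([
  [[0,0.018,0.001],[0,0,0],0.04],
  [[0,0.018,0],[0,0,0],0.04],
  [[0,0.017,0],[0,0,0],0.04],
  [[0,0,0],[0,0,0],0.04],
  [[0,0,0],[0,0,0],0.0],
  [[0,0,0],[0,0,0],0.0],
  [[0,0,0],[0,0,0],0.0],
  [[0,0,0],[0,0,0],0.0],
])

```text
time_s: 8.95
tcp_pos: [0.493, 0.2147, 0.0633]
ee_rot: [[-0.992, 0.001, -0.128], [0.128, 0.001, -0.992], [-0.001, -1.0, -0.001]]
wrist_force: [-1.6, -0.1, 3.9]
gripper_width: 0.218
```

Call:
jog_arm([
  [[0,-0.01,0],[0,0,0],0.0],
  [[0,-0.02,0],[0,0,0],0.0],
  [[0,-0.02,0],[0,0,0],0.0],
  [[0,-0.03,0],[0,0,0],0.0],
  [[0,-0.04,0],[0,0,0],0.0],
  [[0,-0.04,0],[0,0,0],0.0],
  [[0,-0.04,0],[0,0,0],0.0],
  [[0,0,0],[0,0,0],0.0],
])

```text
time_s: 9.95
tcp_pos: [0.4938, 0.215, 0.2664]
ee_rot: [[-0.992, 0.006, -0.128], [0.128, 0.004, -0.992], [-0.005, -1.0, -0.005]]
wrist_force: [-0.7, -0.3, -1.9]
gripper_width: 0.222
```

```bash
python3 - <<'E'
from h import *
s=sense();print(s["tcp_pos"],s["wrist_force"],s["gripper_width"],s["time_s"])
ci=camera_info("wrist");im=capture("wrist");sc=capture("scene");tp=capture("top")
np.save("ci3.npy",ci)
b=lambda i:np.ascontiguousarray(i[:,:,::-1])
cv2.imwrite("pics/w3.png",b(im));cv2.imwrite("pics/t3.png",b(tp));cv2.imwrite("pics/s3.png",b(sc))
f=lambda i,r,c,h,w,k:cv2.resize(i[r:r+h,c:c+w],None,fx=k,fy=k,interpolation=cv2.INTER_CUBIC)
A=f(b(im),60,0,324,512,.78);A=cv2.resize(A,(400,300)); 
B=f(b(sc),170,150,100,100,4)[:300]; C=f(b(tp),165,295,75,100,4)
D=f(b(sc),100,100,150,200,2)
cv2.imwrite("pics/c3.png",np.vstack([np.hstack([A,B]),np.hstack([C,D])]))
E
```

```text
[0.49381615 0.21504583 0.26638801] [-0.70898416 -0.26469184 -1.88416277] 0.22229553117318526 9.95
```

View pics/c3.png

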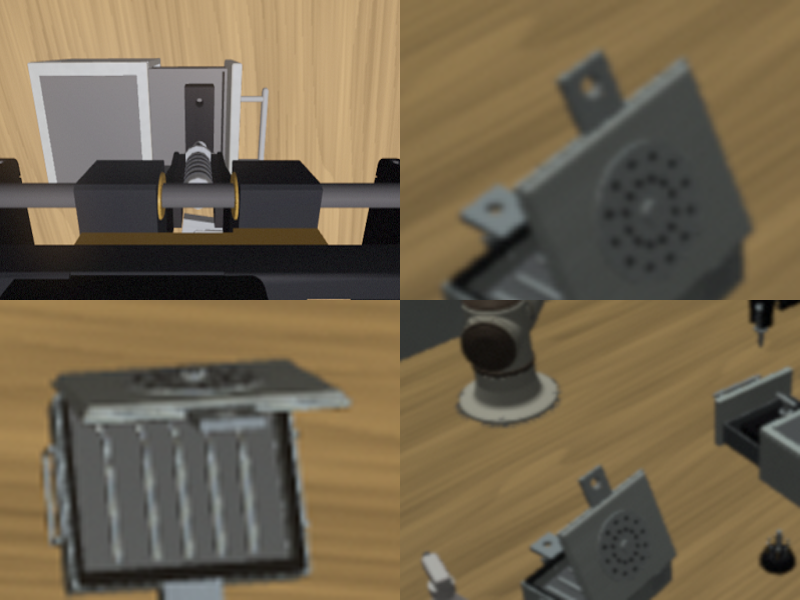

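The pin is held and clear of the drawer. In the scene view the lid hole is at (197.6,190.8) and the base hole at (173.1,221).

```bash
python3 - <<'E'
from h import *
print("base scene",onz("scene",173.1,221,.05))
b=np.array([.4684,-.264,.05])
for yaw in(7,8.5):
    a=np.radians(yaw);x=np.array([np.cos(a),np.sin(a),0]);y=np.array([-np.sin(a),np.cos(a),0]);org=b+.18*x
    hin=org+.006*x
    o,d=ray("scene",197.6,190.8);t=(b-o)@y/(d@y);P=o+d*t
    r=P-hin; print(yaw,"hinge",hin,"lid hole",P,"dist",np.hypot(r@x,r[2]),"ang",np.arctan2(r[2],-r@x)-7/186)
    for th in (1.0,1.1,1.2,1.3,1.4):
        n=lambda s,o_,yy:hin-x*s*np.cos(th)+np.array([0,0,s*np.sin(th)])+o_*(x*np.sin(th)+np.array([0,0,np.cos(th)]))+yy*y
        print(th,proj("top",[n(.156,0,.09),n(.156,0,-.09)]).round(1).tolist(),proj("scene",[n(.156,.012,.09),n(.156,.012,-.09),n(.186,.007,0)]).round(1).tolist())
E
```

```text
base scene [ 0.46908122 -0.26173201  0.05      ]
7 hinge [ 0.65301358 -0.2413323   0.05      ] lid hole [ 0.59504268 -0.24845023  0.22952662] dist 0.18878849604713757 ang 1.2186272440226338
1.0 [[317.0, 204.7], [382.1, 201.8]] [[215.2, 185.4], [172.4, 216.6], [188.8, 191.6]]
1.1 [[317.0, 199.3], [382.3, 196.4]] [[218.6, 185.3], [175.8, 216.8], [192.8, 191.3]]
1.2 [[316.9, 193.8], [382.4, 190.9]] [[222.3, 185.6], [179.5, 217.4], [197.1, 191.5]]
1.3 [[316.7, 188.1], [382.4, 185.2]] [[226.2, 186.4], [183.4, 218.5], [201.6, 192.3]]
1.4 [[316.5, 182.4], [382.1, 179.5]] [[230.3, 187.7], [187.5, 220.1], [206.5, 193.8]]
8.5 hinge [ 0.65235695 -0.23650745  0.05      ] lid hole [ 0.59130512 -0.24563171  0.22600869] dist 0.18651980220640124 ang 1.1958452622286033
1.0 [[316.1, 205.6], [381.0, 201.0]] [[215.2, 184.6], [173.8, 216.4], [189.4, 191.2]]
1.1 [[316.0, 200.2], [381.1, 195.7]] [[218.7, 184.5], [177.3, 216.5], [193.4, 190.8]]
1.2 [[315.8, 194.7], [381.1, 190.1]] [[222.5, 184.7], [181.1, 217.0], [197.8, 190.9]]
1.3 [[315.4, 189.0], [380.9, 184.5]] [[226.5, 185.5], [185.1, 218.1], [202.5, 191.7]]
1.4 [[315.1, 183.3], [380.5, 178.8]] [[230.6, 186.7], [189.3, 219.6], [207.5, 193.0]]
```

```bash
python3 - <<'E'
from h import *
xc=np.array([.990,.139,0]);yc=np.array([-.139,.990,0]);hin=np.array([.6525,-.239,0])
R=down(188,-40,yc); print(R)
c=lambda x,z:hin+xc*x+.072*yc+np.array([0,0,z])
p1,p2,p3,p4=c(.012,.29),c(.012,.201),c(-.0134,.201),c(-.08,.16)
rows([(p1,R,10,0.,1)]); rows([(p2,R,4,0.,0),(p3,R,2,0.,0),(p4,R,8,0.,0)],(p1,R))
E
```

```text
[[-7.58713642e-01  6.36390684e-01  1.39142039e-01]
 [-1.06661924e-01  8.93518233e-02 -9.90272430e-01]
 [-6.42632744e-01 -7.66174360e-01  8.62074075e-05]]
max shift 0.0461 rows 10 end [ 0.6544 -0.1661  0.29  ]
[[[-0.0295,-0.0029,0.0246],[-0.5,-1.5,4.0],0.0],[[-0.0276,-0.0012,0.0279],[-0.6,-1.4,4.0],0.0],[[-0.0253,0.0002,0.0313],[-0.5,-1.5,4.0],0.0],[[-0.0225,0.0011,0.0343],[-0.6,-1.5,4.0],0.0],[[-0.0194,0.0017,0.0371],[-0.5,-1.5,3.9],0.0],[[-0.0159,0.0018,0.0396],[-0.5,-1.4,4.0],0.0],[[-0.0124,0.0013,0.0419],[-0.6,-1.5,4.0],0.0],[[-0.0085,0.0003,0.0437],[-0.5,-1.5,4.0],0.0],[[-0.0047,-0.0011,0.0451],[-0.6,-1.4,4.0],0.0],[[-0.0011,-0.0033,0.0461],[-0.5,-1.5,4.0],0.0]]
max shift 0.0171 rows 14 end [ 0.5633 -0.1789  0.16  ]
[[[0.0143,0.017,-0.0],[0.0,0.0,0.0],0.0],[[0.0143,0.0171,-0.0],[0.0,0.0,0.0],0.0],[[0.0143,0.017,-0.0],[0.0,0.0,0.0],0.0],[[0.0143,0.0171,-0.0],[0.0,0.0,0.0],0.0],[[0.0097,-0.0082,-0.0],[0.0,0.0,0.0],0.0],[[0.0097,-0.0081,-0.0],[0.0,0.0,0.0],0.0],[[0.0097,-0.0014,-0.0],[0.0,0.0,0.0],0.0],[[0.0097,-0.0015,-0.0],[0.0,0.0,0.0],0.0],[[0.0096,-0.0014,-0.0],[0.0,0.0,0.0],0.0],[[0.0097,-0.0014,-0.0],[0.0,0.0,0.0],0.0]]
[[[0.0097,-0.0014,-0.0],[0.0,0.0,0.0],0.0],[[0.0097,-0.0015,-0.0],[0.0,0.0,0.0],0.0],[[0.0096,-0.0014,-0.0],[0.0,0.0,0.0],0.0],[[0.0097,-0.0014,-0.0],[0.0,0.0,0.0],0.0]]
```

Call:
jog_arm([
  [[-0.0295,-0.003,0.0246],[-0.5,-1.5,4.0],0.0],
  [[-0.0276,-0.001,0.028],[-0.6,-1.4,4.0],0.0],
  [[-0.0253,0,0.0313],[-0.5,-1.5,4.0],0.0],
  [[-0.0225,0.001,0.0343],[-0.6,-1.5,4.0],0.0],
  [[-0.0194,0.0017,0.037],[-0.5,-1.5,3.9],0.0],
  [[-0.016,0.0018,0.0396],[-0.5,-1.4,4.0],0.0],
  [[-0.0124,0.0013,0.042],[-0.6,-1.5,4.0],0.0],
  [[-0.0085,0,0.0437],[-0.5,-1.5,4.0],0.0],
  [[-0.0047,-0.001,0.045],[-0.6,-1.4,4.0],0.0],
  [[-0.001,-0.0033,0.046],[-0.5,-1.5,4.0],0.0],
])

```text
time_s: 11.35
tcp_pos: [0.654, -0.1662, 0.2884]
ee_rot: [[-0.759, 0.636, 0.141], [-0.107, 0.091, -0.99], [-0.642, -0.766, -0.001]]
wrist_force: [0.5, -1.6, -1.5]
gripper_width: 0.223
```

```bash
python3 - <<'E'
from h import *
xc=np.array([.990,.139,0]);yc=np.array([-.139,.990,0]);hin=np.array([.6525,-.239,0])
R=down(188,-40,yc)
s=sense();print(s["tcp_pos"],s["joints"].round(1),s["gripper_width"],s["time_s"],s["wrist_force"])
c=lambda x,z:hin+xc*x+.072*yc+np.array([0,0,z])
p1,p2,p3,p4=c(.012,.29),c(.012,.201),c(-.0134,.201),c(-.08,.16)
rows([(p1,R,2,0.,0)])
E
```

```text
[ 0.6540426  -0.16621497  0.28839074] [ -5.    9.9 -11.1 -16.6 -30.9  24.5] 0.22316295105008688 11.35 [ 0.46726215 -1.55240911 -1.47471436]
max shift 0.0007 rows 2 end [ 0.6544 -0.1661  0.29  ]
[[[-0.0007,-0.0005,-0.0001],[0.1,0.0,0.0],0.0],[[-0.0006,-0.0005,-0.0],[0.0,0.0,0.0],0.0]]
```

On target. I'll go down behind the lid and approach until contact.

Call:
jog_arm([
  [[0.014,0.017,0],[0,0,0],0.0],
  [[0.014,0.017,0],[0,0,0],0.0],
  [[0.014,0.017,0],[0,0,0],0.0],
  [[0.014,0.017,0],[0,0,0],0.0],
  [[0,0,0],[0,0,0],0.0],
  [[0.01,-0.008,0],[0,0,0],0.0],
  [[0.01,-0.008,0],[0,0,0],0.0],
])

```text
time_s: 12.22
tcp_pos: [0.6301, -0.1689, 0.2035]
ee_rot: [[-0.756, 0.639, 0.139], [-0.106, 0.09, -0.99], [-0.645, -0.764, -0.0]]
wrist_force: [-0.2, -0.1, -0.7]
gripper_width: 0.219
```

Call:
jog_arm([
  [[0.0097,-0.0014,0],[0,0,0],0.0],
  [[0.0097,-0.0014,0],[0,0,0],0.0],
  [[0.0097,-0.0014,0],[0,0,0],0.0],
  [[0.0097,-0.0014,0],[0,0,0],0.0],
])

```text
time_s: 12.72
tcp_pos: [0.5977, -0.1736, 0.182]
ee_rot: [[-0.757, 0.639, 0.139], [-0.106, 0.09, -0.99], [-0.645, -0.764, -0.0]]
wrist_force: [0.1, -0.4, 0.2]
gripper_width: 0.223
```

Call:
jog_arm([
  [[0.0097,-0.0014,0],[0,0,0],0.0],
  [[0.0097,-0.0014,0],[0,0,0],0.0],
  [[0.0097,-0.0014,0],[0,0,0],0.0],
  [[0.0097,-0.0014,0],[0,0,0],0.0],
  [[0.004,0,0],[0,0,0],0.0],
  [[0,0,0],[0,0,0],0.0],
])

```text
time_s: 13.48
tcp_pos: [0.5616, -0.1786, 0.1583]
ee_rot: [[-0.758, 0.638, 0.139], [-0.106, 0.09, -0.99], [-0.644, -0.765, -0.001]]
wrist_force: [-0.1, 0.4, -1.5]
gripper_width: 0.219
```

```bash
python3 - <<'E'
from h import *
s=sense();print(s["tcp_pos"],s["wrist_force"],s["gripper_width"],s["time_s"])
sc=capture("scene");cv2.imwrite("pics/s4.png",cv2.resize(np.ascontiguousarray(sc[110:310,90:310,::-1]),None,fx=3,fy=3,interpolation=cv2.INTER_CUBIC))
E
```

```text
[ 0.56164305 -0.17860157  0.15830368] [-0.14660621  0.44996799 -1.52122102] 0.21946125157284183 13.475
```

View pics/s4.png

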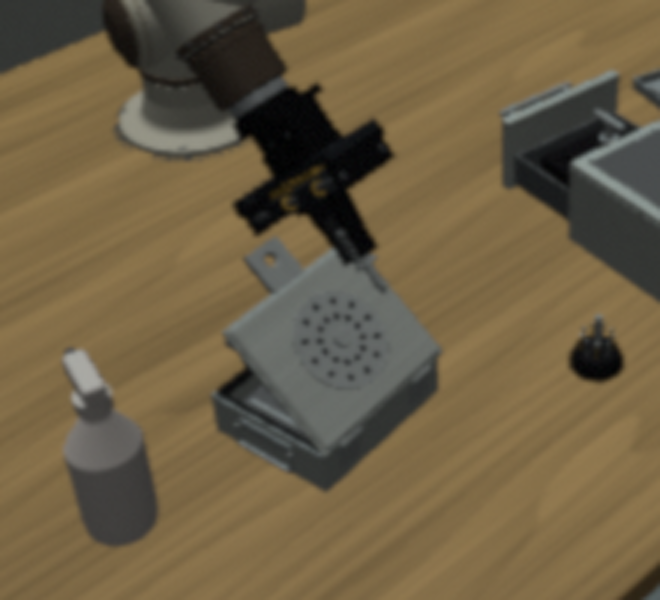

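The finger is pushing the lid, which is now at about 0.75 rad. The pin is clear of it. A bit further.

Call:
jog_arm([
  [[0.01,0,0],[0,0,0],0.0],
  [[0.01,0,0],[0,0,0],0.0],
  [[0,0,0],[0,0,0],0.0],
  [[0,0,0],[0,0,0],0.0],
  [[0,0,0],[0,0,0],0.0],
  [[0,0,0],[0,0,0],0.0],
  [[0,0,0],[0,0,0],0.0],
  [[0,0,0],[0,0,0],0.0],
])

```text
time_s: 14.52
tcp_pos: [0.5469, -0.1806, 0.1459]
ee_rot: [[-0.757, 0.638, 0.139], [-0.106, 0.09, -0.99], [-0.645, -0.764, -0.0]]
wrist_force: [0.2, -0.6, -2.3]
gripper_width: 0.217
```

```bash
python3 - <<'E'
from h import *
s=sense();print(s["tcp_pos"],s["wrist_force"],s["gripper_width"],s["time_s"])
sc=capture("scene");tp=capture("top")
f=lambda i,r,c:cv2.resize(np.ascontiguousarray(i[r:r+150,c:c+130,::-1]),None,fx=3,fy=3,interpolation=cv2.INTER_CUBIC)
cv2.imwrite("pics/s5.png",np.hstack([f(sc,150,120),f(tp,140,280)]))
E
```

```text
[ 0.54694836 -0.18058339  0.14587019] [ 0.22329542 -0.55389586 -2.28798551] 0.21684408566977004 14.525
```

View pics/s5.png

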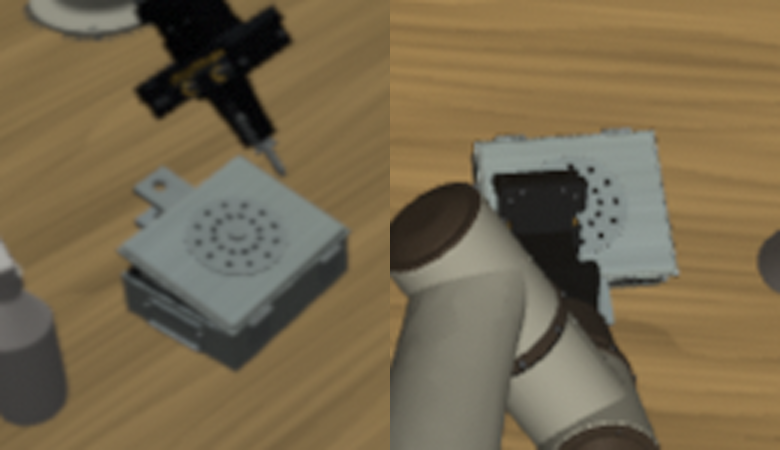

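The lid is sinking on its own, well clear of the tool. I'll bring the tool upright beside the lug to look at the hole and the pin tip.

```bash
python3 - <<'E'
from h import *
xc=np.array([.990,.139,0]);yc=np.array([-.139,.990,0])
h=np.array([.4686,-.263,0])
rows([((.54,-.18,.20),sense()["ee_rot"],2,0.,0),(h+.075*yc+[0,0,.2],down(188),8,0.,0)])
E
```

```text
max shift 0.0229 rows 10 end [ 0.4582 -0.1887  0.2   ]
[[[-0.0149,-0.0229,-0.0008],[0.0,0.0,0.0],0.0],[[-0.0149,-0.0229,-0.0008],[0.0,0.0,0.0],0.0],[[0.0079,-0.0066,-0.0003],[0.0,-0.0,-5.0],0.0],[[0.0084,-0.0059,-0.0004],[0.0,-0.0,-5.0],0.0],[[0.0089,-0.0052,-0.0003],[0.0,-0.0,-5.1],0.0],[[0.0093,-0.0043,-0.0003],[0.0,-0.0,-5.0],0.0],[[0.0096,-0.0036,-0.0004],[0.0,-0.0,-5.0],0.0],[[0.01,-0.0026,-0.0003],[0.0,-0.0,-5.0],0.0],[[0.0101,-0.0018,-0.0004],[0.0,-0.0,-5.0],0.0],[[0.0102,-0.0009,-0.0003],[0.0,-0.0,-5.0],0.0]]
```

Call:
jog_arm([
  [[-0.015,-0.023,-0.0008],[0,0,0],0.0],
  [[-0.015,-0.023,-0.0008],[0,0,0],0.0],
  [[0.008,-0.0066,-0.0003],[0,0,-5.0],0.0],
  [[0.0084,-0.006,-0.0003],[0,0,-5.0],0.0],
  [[0.009,-0.005,-0.0003],[0,0,-5.0],0.0],
  [[0.0093,-0.0043,-0.0003],[0,0,-5.0],0.0],
  [[0.0096,-0.0036,-0.0003],[0,0,-5.0],0.0],
  [[0.01,-0.0026,-0.0003],[0,0,-5.0],0.0],
  [[0.01,-0.0018,-0.0003],[0,0,-5.0],0.0],
  [[0.01,-0.001,-0.0003],[0,0,-5.0],0.0],
])

```text
time_s: 15.88
tcp_pos: [0.4583, -0.189, 0.2003]
ee_rot: [[-0.99, 0.001, 0.139], [-0.139, 0.001, -0.99], [-0.001, -1.0, -0.001]]
wrist_force: [0.8, -0.6, -1.1]
gripper_width: 0.221
```

Call:
jog_arm([
  [[0,0,0],[0,0,0],0.0],
  [[0,0,0],[0,0,0],0.0],
])

```text
time_s: 16.12
tcp_pos: [0.4584, -0.1889, 0.1999]
ee_rot: [[-0.99, 0.004, 0.139], [-0.139, 0.001, -0.99], [-0.004, -1.0, -0.001]]
wrist_force: [-0.3, -0.2, -0.9]
gripper_width: 0.215
```

```bash
python3 - <<'E'
from h import *
s=sense();print(s["tcp_pos"],s["ee_rot"].round(4).tolist(),s["wrist_force"],s["gripper_width"],s["time_s"])
ci=camera_info("wrist");im=capture("wrist");np.save("ci6.npy",{**ci,"p":s["tcp_pos"],"R":s["ee_rot"]},allow_pickle=True)
b=np.ascontiguousarray(im[:,:,::-1]);cv2.imwrite("pics/w6.png",b)
print(proj("wrist",[[.4686,-.263,.06],s["tcp_pos"]+s["ee_rot"]@[0,.043,0],s["tcp_pos"]],ci))
cv2.imwrite("pics/w6c.png",cv2.resize(b[20:320,130:400],None,fx=2,fy=2,interpolation=cv2.INTER_CUBIC))
E
```

```text
[ 0.45844858 -0.18890186  0.19994254] [[-0.9903, 0.0037, 0.1389], [-0.1389, 0.0014, -0.9903], [-0.0039, -1.0, -0.0009]] [-0.32679568 -0.23323986 -0.94137936] 0.21533573796916936 16.125
[[253.49954507 112.50487125]
 [252.70673189 216.60050825]
 [252.62828647 241.19872882]]
```

View pics/w6c.png

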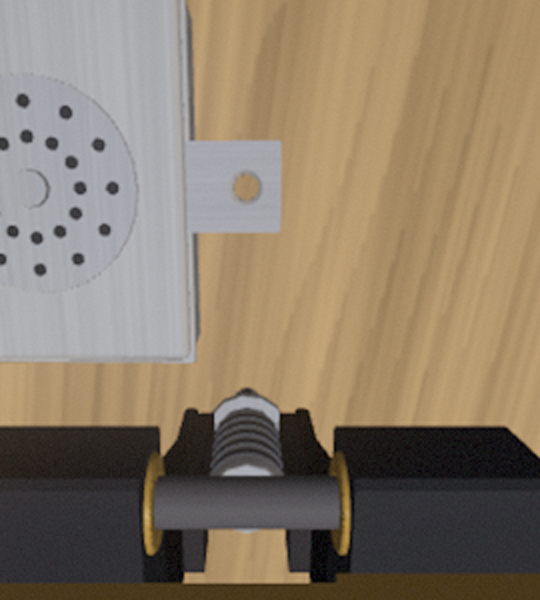

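The lid lies flat, with its hole at px (253.2,113.2) against a predicted (253.5,112.5). The pin tip is at about (253.3,216) against (252.7,216.6), so the pin hangs on the tool axis. I'll move above the hole.

Call:
jog_arm([
  [[0,0.01,0.018],[0,0,0],0.0],
  [[0,0.02,0.02],[0,0,0],0.0],
  [[0,0.02,0.02],[0,0,0],0.0],
  [[0,0.02,0.0164],[0,0,0],0.0],
  [[0,0.01,0],[0,0,0.2],0.0],
  [[0,0,0],[0,0,0],0.0],
  [[0,0,0],[0,0,0],0.0],
])

```text
time_s: 17.05
tcp_pos: [0.4694, -0.2626, 0.1208]
ee_rot: [[-0.99, 0.007, 0.14], [-0.14, 0.001, -0.99], [-0.007, -1.0, 0.0]]
wrist_force: [-0.2, 1.1, -1.2]
gripper_width: 0.22
```

```bash
python3 - <<'E'
from h import *
s=sense();print(s["tcp_pos"],s["ee_rot"].round(4).tolist(),s["wrist_force"],s["gripper_width"],s["time_s"])
print("err tool",s["ee_rot"].T@(np.array([.4687,-.2626,.12])-s["tcp_pos"]))
ci=camera_info("wrist");b=np.ascontiguousarray(capture("wrist")[:,:,::-1]);cv2.imwrite("pics/w7.png",b)
print(proj("wrist",[[.4687,-.2626,.061],s["tcp_pos"]+s["ee_rot"]@[0,.043,0]],ci))
sc=np.ascontiguousarray(capture("scene")[:,:,::-1])
A=cv2.resize(b[120:320,150:350],None,fx=2,fy=2,interpolation=cv2.INTER_CUBIC);B=cv2.resize(sc[170:270,120:220],None,fx=4,fy=4,interpolation=cv2.INTER_CUBIC)
cv2.imwrite("pics/c7.png",np.hstack([A,B]))
E
```

```text
[ 0.46940429 -0.2625745   0.12076407] [[-0.9902, 0.0073, 0.1397], [-0.1397, 0.0009, -0.9902], [-0.0074, -1.0, 0.0001]] [-0.21677417  1.11090523 -1.19750792] 0.22045025391063044 17.05
err tool [ 7.06568199e-04  7.58872800e-04 -7.32081234e-05]
[[254.1653535  209.47864823]
 [252.72621556 216.60993174]]
```

View pics/c7.png

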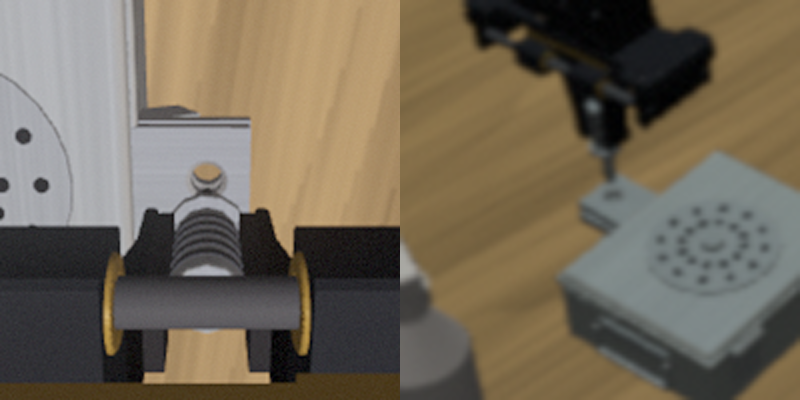

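Wrist view: the hole is at (254,208.5) against a predicted (254.2,209.5), so it's aligned to within about 0.5 mm. The scene view shows the pin just above the lug hole. Inserting.

Call:
jog_arm([
  [[0.0007,0.004,0],[0,0,-0.4],0.0],
  [[0,0.006,0.0003],[0,0,0],0.0],
  [[0,0.006,0],[0,0,0],0.0],
  [[0,0.006,0],[0,0,0],0.0],
  [[0,0.005,0],[0,0,0],0.0],
  [[0,0,0],[0,0,0],0.0],
])

```text
time_s: 17.9
tcp_pos: [0.4684, -0.263, 0.0926]
ee_rot: [[-0.99, -0.001, 0.139], [-0.139, 0.001, -0.99], [0.001, -1.0, -0.001]]
wrist_force: [0.3, 0.5, -0.6]
gripper_width: 0.221
```

Call:
jog_arm([
  [[0,0.006,0],[0,0,0],0.0],
  [[0,0.006,0],[0,0,0],0.0],
  [[0,0.005,0],[0,0,0],0.0],
  [[0,0,0],[0,0,0],0.0],
])

```text
time_s: 18.4
tcp_pos: [0.4683, -0.2629, 0.0756]
ee_rot: [[-0.99, -0.001, 0.139], [-0.139, 0.001, -0.99], [0.001, -1.0, -0.001]]
wrist_force: [1.2, -0.1, -2.3]
gripper_width: 0.217
```

Call:
jog_arm([
  [[0,0.002,0],[0,0,0],0.0],
  [[0,0.002,0],[0,0,0],0.0],
  [[0,0.002,0],[0,0,0],0.0],
  [[0,0,0],[0,0,0],0.0],
])

```text
time_s: 18.9
tcp_pos: [0.4683, -0.2631, 0.0702]
ee_rot: [[-0.99, -0.001, 0.139], [-0.139, 0.0, -0.99], [0.001, -1.0, -0.0]]
wrist_force: [-0.4, -0.1, 1.6]
gripper_width: 0.219
```

Flange contact is beginning. I'll press further.

Call:
jog_arm([
  [[0,0.001,0],[0,0,0],0.0],
  [[0,0.001,0],[0,0,0],0.0],
  [[0,0.001,0],[0,0,0],0.0],
  [[0,0,0],[0,0,0],0.0],
  [[0,0,0],[0,0,0],0.0],
])

```text
time_s: 19.52
tcp_pos: [0.4683, -0.2631, 0.0676]
ee_rot: [[-0.99, -0.001, 0.139], [-0.139, 0.0, -0.99], [0.001, -1.0, -0.0]]
wrist_force: [-0.9, 0.8, 6.8]
gripper_width: 0.221
```

Call:
jog_arm([
  [[0,0.001,0],[0,0,0],0.0],
  [[0,0.001,0],[0,0,0],0.0],
  [[0,0,0],[0,0,0],0.0],
  [[0,0,0],[0,0,0],0.0],
])

```text
time_s: 20.02
tcp_pos: [0.4683, -0.2631, 0.0671]
ee_rot: [[-0.99, -0.001, 0.14], [-0.14, -0.0, -0.99], [0.001, -1.0, 0.0]]
wrist_force: [-3.9, 2.4, 14.1]
gripper_width: 0.224
```

Call:
jog_arm([
  [[0,0.001,0],[0,0,0],0.0],
  [[0,0.001,0],[0,0,0],0.0],
  [[0,0,0],[0,0,0],0.0],
  [[0,0,0],[0,0,0],0.0],
  [[0,0,0],[0,0,0],0.0],
])

```text
time_s: 20.65
tcp_pos: [0.4683, -0.2632, 0.0669]
ee_rot: [[-0.99, -0.0, 0.141], [-0.141, -0.001, -0.99], [0.001, -1.0, 0.001]]
wrist_force: [-7.5, 5.6, 24.4]
gripper_width: 0.216
```

```bash
python3 - <<'E'
from h import *
sc=np.ascontiguousarray(capture("scene")[:,:,::-1]);b=np.ascontiguousarray(capture("wrist")[:,:,::-1])
A=cv2.resize(b[60:360,100:400],(400,400));B=cv2.resize(sc[180:280,110:210],None,fx=4,fy=4,interpolation=cv2.INTER_CUBIC)
cv2.imwrite("pics/c8.png",np.hstack([A,B]))
s=sense();print(s["tcp_pos"],s["wrist_force"],s["gripper_width"],s["time_s"])
E
```

```text
[ 0.46832132 -0.2632146   0.06687107] [-7.16940333  5.27390934 25.06533436] 0.2190861051448726 20.75
```

View pics/c8.png

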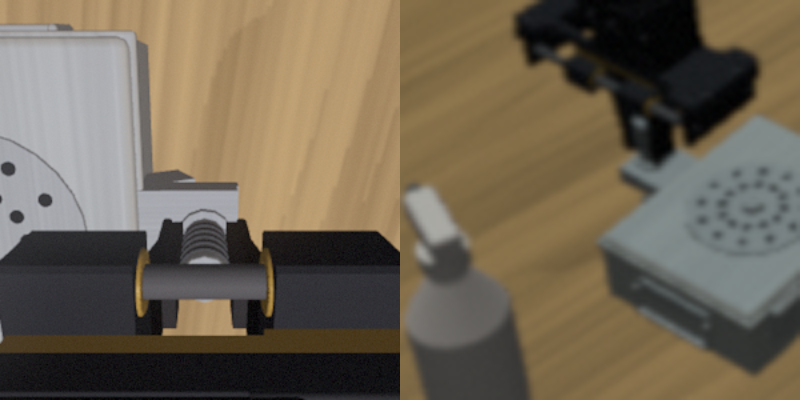

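The flange sits on the lug, the two lugs are closed together, and the force holds steady at 25 N.

```bash
python3 -c "
from station import *
print(finish_job()); s=sense(); print(s['wrist_force'],s['tcp_pos'],s['time_s'])"
```

```text
the job is handed in; nothing more can be done
None
the job is handed in; nothing more can be done
```

I did the whole job in the order asked and handed it in at 20.75 s, with the gripper still holding the pin and pressing it down.

- **Drawer and pin:** I pulled the drawer out 115 mm and lifted the round-knobbed pin from its rack. The T-handled key stayed in the rack.
- **Lid:** I swung it down with the back of a finger while holding the pin, then let it sink onto the gasket on its own.
- **Pin:** It went through both lugs with almost no force.
- **Last checks:**
  - The downward press was a steady 25 N, against the roughly 10 N needed.
  - The tool stopped at 66.9 mm, close to the 67.3 mm I worked out for the pin fully home. The last 2 mm of commanded travel moved it only 0.2 mm.
  - The pictures show the flange on the lug and the lugs closed together. I did not measure the lid angle directly.
- **Not ideal:** There was a side force of about 9 N at the wrist while pressing, which I left alone.
- **Other objects:** None of the moves went near the spray bottle, bur stand or tray, but I took no final measurement of their positions. No state could be read after the hand-in.

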